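# Unlock the proof-test chamber and hold its guard open at 50 degrees

### The job

Take the red-handled key out of its black holder block, push it fully home in the guard lock beside the test chamber and turn it clockwise as far as it goes (about 80 degrees) to draw the bolt; leave the key there. Then lift the chamber's clear guard and finish while still holding it steady, open at 50 degrees (give or take 5), so that the fitter has both hands free for the actuator inside: the guard falls shut if you let go. Leave everything else on the bench where it stands.

Things in the scene. Friction and masses are not known exactly. Their poses are not given: they have to be found in the camera images.
- key: key standing upright in the holder, 76 long, 80 g. Origin at the middle of its foot, z up the shank. Square steel shank 12 x 12, z 0 to 30, foot chamfered 1; steel collar 24 across, z 30 to 36; flat red handle 40 wide (x) x 12 thick (y), z 36 to 76: pinch it across its thickness
- key_tip (a point): centre of the foot of the key's shank (same point as the key's origin)
- key_grip (a point): middle of the key's red handle, 58 above its foot; axes as the key's
- holder: fixed black block 70 (x) x 60 (y) x 38 high with a 14 square hole, 33 deep, in the middle of its top, square with the block; the key stands in it, collar on the block's top. Origin at the middle of its underside. Holder and carton may have changed places
- chamber: fixed grey test tub 250 (x) x 280 (y) x 120 high, an aluminium actuator body clamped inside. Origin at the middle of its underside, x towards its hinge side (away from the robot), y towards its lock. The lock stands outside the +y wall: dark steel housing 56 (x) x 66 (y), top 152 above the bench, lock axis at x -70, y 184 of the chamber
- lock_socket (a point): middle of the mouth of the lock's key socket, in the top face of its round steel cylinder, 157 above the bench. z up; x, y parallel to the socket's sides, turning with the cylinder. Socket 13.2 square, 33 deep, chamfered 2. The key goes straight down, in any of its four quarter-turn positions, till its collar sits on the cylinder (foot 30 below the mouth)
- lock_turn (a joint): turn of the lock cylinder, rad: 0 locked (start), grows clockwise seen from above to a stop at 1.4, stays where left (friction 0.05 N m). The key has up to 0.1 rad of play in the socket. Turning draws a 12 mm bolt sideways off the guard's edge; the guard is barred until about 1.15
- guard (a joint): opening angle of the guard over the tub (aluminium frame 250 x 280 x 12 thick, clear pane, 0.75 kg, varies by a quarter), rad: 0 shut and level (start), 0.873 is 50 degrees, stop at 1.31. Hinged along y at the tub's far top edge, guard_hinge; opening lifts its front edge (turns it about +y of the chamber). It falls shut from any angle when let go
- guard_handle (a point): middle of the guard's yellow bar handle: round bar 14 thick, 120 long along the guard's y, its axis 45 above the guard's top on a foot at each end; 210 from the hinge axis along the guard's -x and 57 along its z. Pinch from above, fingers closing along the guard's x; the bar may turn between the fingers. Lifting takes 3 to 6 N
- guard_hinge (a point): middle of the guard's hinge axis, 120 above the bench, fixed to the chamber; axes as the chamber's
- carton: open cardboard carton of brass fittings, 100 x 76 x 45 high; loose, leave it alone. Origin at the centre of its underside
- body_a: bare aluminium actuator body standing on end, 80 x 90 x 150 high; loose, leave it alone. Origin at the centre of its underside
- body_b: a second bare aluminium actuator body standing on end, 80 x 90 x 150 high; loose, leave it alone. Origin at the centre of its underside
- spanner: steel combination spanner lying flat, 180 long; loose, leave it alone. Origin at the centre of its underside
- seals: thick green seal ring lying flat, 75 across, 20 high; loose, leave it alone. Origin at the centre of its underside
- piston: aluminium piston disc standing on its face, 56 across, 45 high; loose, leave it alone. Origin at the centre of its underside
Things that resemble listed ones, but are neither listed nor needed, are in the scene too. What is shaped like the key but purple is not meant.

How it is judged:
By the outcome, as a careful person would: the job done as asked, in the order asked, and still so for the second after the job is handed in, while the arm keeps its last pose, push and grip.
It also fails if it takes over 54 s, if anything falls off the work surface, if the arm or the gripper's body presses on something with over 40 N, if the wrist force passes 120 N, or if a joint passes its speed limit or range.

### The arm

A 7-joint arm with a two-finger parallel gripper is mounted at the origin on the work surface. World frame = base frame: x ahead of the robot, y to its left, z up, the work surface at z = 0. Lengths are in m, angles in rad, forces in N, time in s.
With the tool pointing down it reaches from about 0.425 to 0.925 m from the base axis. Payload 6.8 kg.
Tool frame: the origin (TCP) lies between the finger pads; the fingertips stand r.tcp_to_tips ahead of it and the grasp point (between the pads) lies 3 mm ahead of it (r.tcp_to_tips is the distance from the TCP to the fingertips, in m); z points along the fingers, y is the line along which they close (so a half turn about z gives the same grasp; the last joint's range is limited). The gripper opens to 85 mm and grips with 20 to 120 N. Pads are 22 mm wide; open, the fingers measure 114 mm over their backs; the gripper's body (76 mm by 85 mm) begins 54 mm behind the grasp point. The pads swing forward as they close: fully open they stand 13 mm farther back than shut.
Start: joints at [-0.108, 0.477, 0.022, 1.555, -0.011, 1.109, -0.083], TCP at [0.675, 0, 0.253] pointing down, gripper open.
Joint ranges: [-2.96, 2.96], [-0.34, 2.1], [-1.41, 1.46], [0.24, 2.44], [-1.37, 4.51], [0.17, 1.92], [-2.96, 2.96]. Speed limits (rad/s): [2.39, 2.39, 3.14, 3.14, 3.14, 3.14, 3.14].

### API

Orientations are given as a rotation vector (axis times angle).
In Python, from bench import r gives the robot as it stands. The module is installed in compiled form; this text tells all that it offers.
- The arm moves only by the tool step_arm, never from a script. Its argument "moves" is a list of rows, each an object of numbers: "rx", "ry", "rz": the turn, a rotation vector about the tool's x, y, z in degrees; "dx", "dy", "dz": the shift along the tool's x, y, z in mm; "gripper": the opening, from -1 (shut) to 1 (fully open). In form: [{"rx": .., "ry": .., "rz": .., "dx": .., "dy": .., "dz": .., "gripper": ..}, ...]. A call has 1 to 20 rows; each row shifts and turns the commanded pose from where the row before left it, along the tool's axes as they then stand; what a row does not reach is not made up. A row lasts 1/8 s, in which the tool goes at most 62.5 mm and 10.7 degrees, less where a joint would pass 70% of its speed; a pose out of reach is approached as far as the arm can. A call is refused whole if a number of a shift passes 62.5 or a number of a turn 10.7, either way. A call with a gripper value outside its range is refused whole. The fingers move at their own pace and stop on an object; "grip_force" is the grip in N (left out, the last holds). Time passes only in rows, so rows that do not move let the fingers close. It gives the time, the measured TCP pose, the force, the opening and the grip force at its end, in the units of the state.
- r.get_obs(): the state, without advancing time (a new reading comes with each control period).
- r.grab_frame(name): name is "scene" or "side" or "wrist"; returns the picture (384x512x3 uint8, blue, green, red); there is no depth.
- r.camera_info(name): a dict with "mtx" (3x3 intrinsics, pixels), "rvec" (rotation vector, rad) and "tvec" (3), from world to camera coordinates, as OpenCV has them. Camera axes: x right, y down, z forward; pixel columns grow to the right and rows downward; lengths in m; the calibration is good to about 2 mm. A picture is of the moment at which its call begins: read the wrist's pose just before it. camera_info takes no time and is no camera call; for the wrist camera it gives the pose at the moment of the call.
- r.hand_in(): hands the job in; it is judged then, once.
The state is a dict: "clock": time; "joints": joint angles; "qvel": joint speeds; "tau": joint torques, N m; "tcp_pos": TCP position; "orientation": TCP orientation; "contact_force": force on the tool from outside, world axes, zero at the start; "moment": the same for the moment, N m; "grip_width": finger opening in m; "gripper_force": force on a finger pad.
Only numpy, scipy, OpenCV 4.12 (cv2) and the standard library are available. Lean on these libraries where they do the work, as an engineer would, in place of code of your own. Each camera call takes 0.05 s, during which the arm holds its last target. There are 200 camera calls.

## Working session

There is one attempt and no reset: what is moved stays moved. The work goes in short steps, Python scripts to look and compute and a tool call to move; the robot and the scene stay as the last step left them, time stands still between calls to the robot, and variables do not carry over. Pictures are saved under pics/ and viewed, at most 10 in all, crops included, and the job is handed in when it is done.

Besides the shell and the picture viewer there is one more tool, called by a JSON object that holds its "api" and its "payload". step_arm: Moves the arm, as the interface text tells. Its arguments: {"type":"object","properties":{"moves":{"type":"array","items":{"type":"object","properties":{"rx":{"type":"number"},"ry":{"type":"number"},"rz":{"type":"number"},"dx":{"type":"number"},"dy":{"type":"number"},"dz":{"type":"number"},"gripper":{"type":"number"}}}},"grip_force":{"type":"number"}},"required":["moves"]}

```bash
mkdir -p pics; python3 - <<'E'
from bench import r
import cv2,numpy as np
o=r.get_obs();print(o['clock'],o['tcp_pos'],o['orientation'],r.tcp_to_tips)
for n in("scene","side","wrist"):
    i=r.camera_info(n);print(n,i['mtx'].tolist(),i['rvec'],i['tvec'])
    cv2.imwrite(f'pics/{n}0.png',r.grab_frame(n))
a=cv2.imread('pics/scene0.png');b=cv2.imread('pics/side0.png')
E
```

```text
0.0 [ 6.74448325e-01 -2.21496497e-05  2.52340218e-01] [-2.22058719e+00 -2.22067523e+00  2.16224429e-03] 0.022
scene [[433.691284761287, 0.0, 254.28366718599986], [0.0, 433.691284761287, 192.5205277362329], [0.0, 0.0, 1.0]] [ 1.10404399  2.45357091 -0.9367085 ] [ 0.3357734  -0.22898073  1.5172954 ]
side [[408.7473280592988, 0.0, 253.27783631805534], [0.0, 408.7473280592988, 187.26515245810165], [0.0, 0.0, 1.0]] [ 0.68733278 -2.41189718  1.3478743 ] [0.43668223 0.23405074 0.96969381]
wrist [[274.8888383863586, 0.0, 257.5752840747175], [0.0, 274.8888383863586, 191.1126341641903], [0.0, 0.0, 1.0]] [-2.84730346e+00 -9.96323239e-04  2.65580244e-03] [-0.67195139 -0.03818798  0.37947568]
```

View pics/scene0.png

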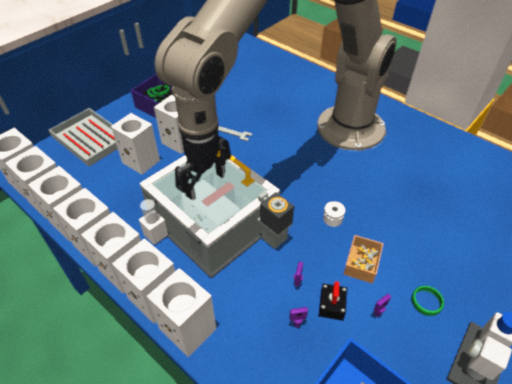

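View pics/side0.png

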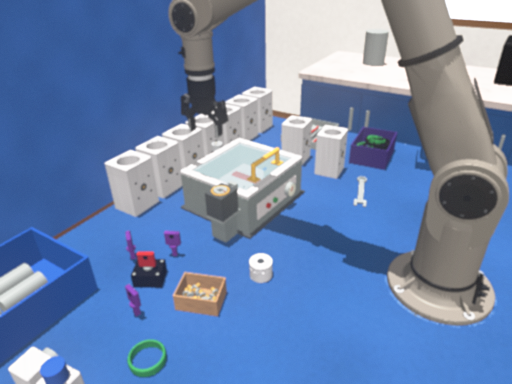

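The scene view shows the red key in its black holder at (336,292), the lock at (278,205) and the chamber's yellow handle at (243,172). In the side view these are at (146,260), (220,190) and (265,163). Next I enlarge crops of both views.

```bash
python3 - <<'E'
import cv2,numpy as np
a=cv2.imread('pics/scene0.png');b=cv2.imread('pics/side0.png')
f=lambda im,x,y,w,h,k:cv2.resize(im[y:y+h,x:x+w],None,fx=k,fy=k,interpolation=cv2.INTER_CUBIC)
A=f(a,135,145,160,130,2.5); B=f(b,175,125,160,120,2.5)
C=f(a,300,270,80,60,5);D=f(b,110,225,80,60,5)
o=np.zeros((600,800,3),np.uint8)
o[:300,:400]=A[:300];o[:300,400:]=B[:300];o[300:,:400]=C;o[300:,400:]=D
cv2.imwrite('pics/c1.png',o)
E
```

```text
(no output)
```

View pics/c1.png

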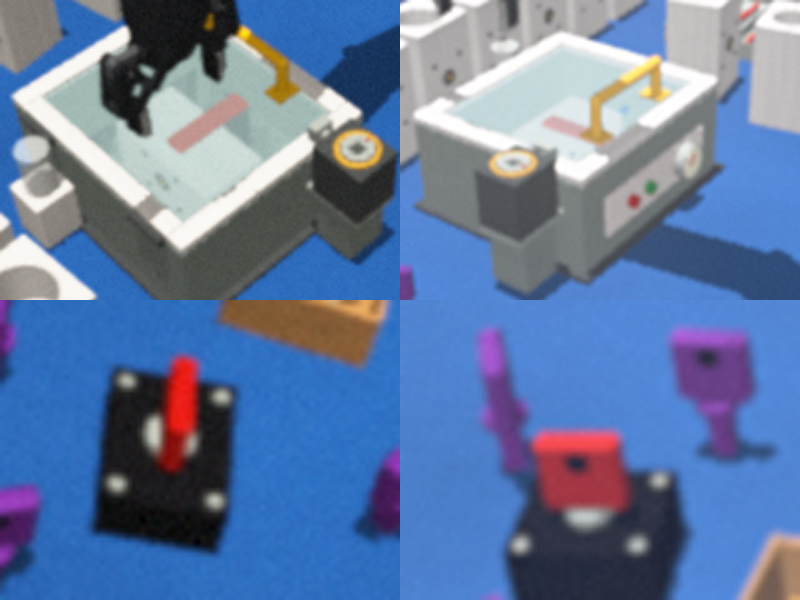

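The enlarged crops show the cylinder at A(358,148) and B(513,162). The holder screws are at C(127,380), (221,397), (116,484) and (214,501), and the guard corners are visible.

```bash
cat > h.py <<'E'
from bench import r
import cv2,numpy as np
def ray(n,p,info=None):
    i=info or r.camera_info(n);R=cv2.Rodrigues(np.array(i['rvec']))[0];t=np.array(i['tvec']).ravel()
    d=R.T@np.linalg.solve(np.array(i['mtx']),[p[0],p[1],1]);return -R.T@t,d/np.linalg.norm(d)
def onz(n,p,z,info=None):
    c,d=ray(n,p,info);return c+d*(z-c[2])/d[2]
def proj(n,X,info=None):
    i=info or r.camera_info(n);return cv2.projectPoints(np.atleast_2d(np.array(X,float)),np.array(i['rvec']),np.array(i['tvec']),np.array(i['mtx']),None)[0][:,0]
E
python3 - <<'E'
from h import *
np.set_printoptions(precision=4,suppress=True)
A=lambda u,v:(135+u/2.5,145+v/2.5)
B=lambda u,v:(175+(u-400)/2.5,125+v/2.5)
C=lambda u,v:(300+u/5,270+(v-300)/5)
D=lambda u,v:(110+(u-400)/5,225+(v-300)/5)
print('lock',onz('scene',A(358,148),.157),onz('side',B(513,162),.157))
print('screws');s=[onz('scene',C(*p),.038) for p in[(127,380),(221,397),(116,484),(214,501)]];print(np.array(s),np.mean(s,0))
t=[onz('side',D(*p),.038) for p in[(660,480),(520,545),(637,545)]];print(np.array(t),(t[0]+t[1])/2)
print('grip',onz('scene',C(183,365),.084),onz('side',D(578,437),.084),onz('side',D(535,437),.084),onz('side',D(620,436),.084))
print('corners scene');
for p in[(18,97),(180,245),(358,118)]:print(onz('scene',A(*p),.132))
print('side')
for p in[(418,110),(560,35),(716,78),(585,180)]:print(onz('side',B(*p),.132))
print('handle')
for p in[(240,33),(285,62)]:print(onz('scene',A(*p),.177+.007))
for p in[(595,98),(657,62)]:print(onz('side',B(*p),.184))
E
```

```text
lock [0.5468 0.1157 0.157 ] [0.5449 0.1117 0.157 ]
screws
[[0.5914 0.3077 0.038 ]
 [0.5688 0.3472 0.038 ]
 [0.6401 0.3359 0.038 ]
 [0.6167 0.3753 0.038 ]] [0.6042 0.3415 0.038 ]
[[0.5909 0.3039 0.038 ]
 [0.6161 0.3728 0.038 ]
 [0.568  0.3437 0.038 ]] [0.6035 0.3383 0.038 ]
grip [0.5928 0.3337 0.084 ] [0.6036 0.337  0.084 ] [0.6213 0.3476 0.084 ] [0.587  0.3261 0.084 ]
corners scene
[ 0.7153 -0.2141  0.132 ]
[0.735  0.0532 0.132 ]
[0.498  0.0768 0.132 ]
side
[0.7394 0.0417 0.132 ]
[ 0.7126 -0.22    0.132 ]
[ 0.471  -0.2104  0.132 ]
[0.4831 0.0703 0.132 ]
handle
[ 0.5248 -0.0655  0.184 ]
[ 0.5253 -0.0009  0.184 ]
[ 0.5194 -0.0082  0.184 ]
[ 0.5047 -0.1203  0.184 ]
```

{"api": "step_arm", "payload": {"moves": [{"dx": 34,"dy": -7},{"dx": 34,"dy": -7},{"dx": 34,"dy": -7},{"dx": 34,"dy": -7},{"dx": 34,"dy": -7},{"dx": 34,"dy": -7},{"dx": 34,"dy": -7},{"dx": 34,"dy": -7},{"dx": 34,"dy": -7},{"dx": 34,"dy": -7},{"rz": 10,"dz": 14},{"rz": 10,"dz": 14},{"rz": 10,"dz": 14},{"rz": 10,"dz": 14},{"rz": 10,"dz": 14},{"rz": 10,"dz": 12},{},{}]}}

```text
invalid input at $.moves[0]: expected keys rx, ry, rz, dx, dy, dz, gripper
```

```bash
python3 - <<'E'
from h import *
np.set_printoptions(precision=4,suppress=True)
o=r.get_obs();print(o['clock'],o['tcp_pos'],o['orientation'],o['joints'])
i=r.camera_info('wrist');im=r.grab_frame('wrist');cv2.imwrite('pics/w1.png',im)
np.save('w1.npy',{k:np.array(i[k]) for k in i},allow_pickle=True)
a=np.deg2rad(30);u=np.array([np.cos(a),np.sin(a),0]);v=np.array([-u[1],u[0],0]);c=np.array([.604,.340,.084])
print(proj('wrist',[c+20e-3*s*u+6e-3*q*v for s in(-1,1) for q in(-1,1)],i))
cv2.imwrite('pics/w1b.png',cv2.resize(im,(800,600),interpolation=cv2.INTER_CUBIC))
E
```

```text
0.15 [0.6746 0.     0.2526] [-2.2207 -2.2209  0.0016] [-0.1081  0.4776  0.0224  1.5562 -0.0115  1.1093 -0.0831]
[[ 146.4929 -245.7108]
 [ 136.6305 -265.8543]
 [ 191.2873 -285.1296]
 [ 181.8191 -306.4845]]
```

View pics/w1b.png

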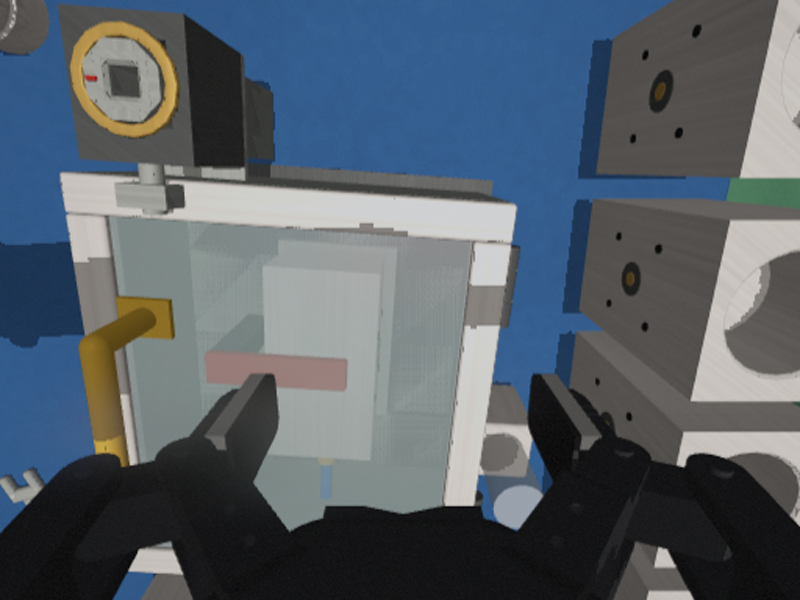

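The wrist view, at 1.5625x, shows the lock socket at (123,81). Its square lies roughly parallel to the chamber and the yellow handle is at left. The call was refused because every key is needed in each row. I compute the lock from this view and move.

```bash
python3 - <<'E'
from h import *
np.set_printoptions(precision=4,suppress=True)
i=np.load('w1.npy',allow_pickle=True).item()
k=1.5625
print('socket',onz('wrist',(123/k,81/k),.157,i),'ring',onz('wrist',(123.5/k,79.5/k),.157,i))
P=[onz('wrist',(u/k,v/k),.132,i) for u,v in[(62,173),(516,204)]];d=P[1]-P[0];print(P,np.rad2deg(np.arctan2(d[1],d[0])))
im=cv2.imread('pics/w1.png')[30:75,55:105];cv2.imwrite('pics/sock.png',cv2.resize(im,None,fx=12,fy=12,interpolation=cv2.INTER_CUBIC))
E
```

```text
socket [0.5448 0.1119 0.157 ] ring [0.5452 0.1125 0.157 ]
[array([0.4886, 0.0714, 0.132 ]), array([0.7347, 0.0551, 0.132 ])] -3.777838426230553
```

{"api": "step_arm", "payload": {"moves": [{"rx": 0,"ry": 0,"rz": 0,"dx": 34,"dy": -7,"dz": 0,"gripper": 1},{"rx": 0,"ry": 0,"rz": 0,"dx": 34,"dy": -7,"dz": 0,"gripper": 1},{"rx": 0,"ry": 0,"rz": 0,"dx": 34,"dy": -7,"dz": 0,"gripper": 1},{"rx": 0,"ry": 0,"rz": 0,"dx": 34,"dy": -7,"dz": 0,"gripper": 1},{"rx": 0,"ry": 0,"rz": 0,"dx": 34,"dy": -7,"dz": 0,"gripper": 1},{"rx": 0,"ry": 0,"rz": 0,"dx": 34,"dy": -7,"dz": 0,"gripper": 1},{"rx": 0,"ry": 0,"rz": 0,"dx": 34,"dy": -7,"dz": 0,"gripper": 1},{"rx": 0,"ry": 0,"rz": 0,"dx": 34,"dy": -7,"dz": 0,"gripper": 1},{"rx": 0,"ry": 0,"rz": 0,"dx": 34,"dy": -7,"dz": 0,"gripper": 1},{"rx": 0,"ry": 0,"rz": 0,"dx": 34,"dy": -7,"dz": 0,"gripper": 1},{"rx": 0,"ry": 0,"rz": 10,"dx": 0,"dy": 0,"dz": 14,"gripper": 1},{"rx": 0,"ry": 0,"rz": 10,"dx": 0,"dy": 0,"dz": 14,"gripper": 1},{"rx": 0,"ry": 0,"rz": 10,"dx": 0,"dy": 0,"dz": 14,"gripper": 1},{"rx": 0,"ry": 0,"rz": 10,"dx": 0,"dy": 0,"dz": 14,"gripper": 1},{"rx": 0,"ry": 0,"rz": 10,"dx": 0,"dy": 0,"dz": 14,"gripper": 1},{"rx": 0,"ry": 0,"rz": 10,"dx": 0,"dy": 0,"dz": 12,"gripper": 1},{"rx": 0,"ry": 0,"rz": 0,"dx": 0,"dy": 0,"dz": 0,"gripper": 1},{"rx": 0,"ry": 0,"rz": 0,"dx": 0,"dy": 0,"dz": 0,"gripper": 1}]}}

```text
clock: 2.45
tcp_pos: [0.6052, 0.3402, 0.1717]
orientation: [-3.033, -0.818, -0.001]
contact_force: [-0.1, -0.7, 0.5]
grip_width: 0.0852
gripper_force: 0.0
```

```bash
python3 - <<'E'
from h import *
np.set_printoptions(precision=4,suppress=True)
o=r.get_obs();print(o['clock'],o['tcp_pos'],o['orientation'],o['joints'],o['contact_force'])
i=r.camera_info('wrist');im=r.grab_frame('wrist');cv2.imwrite('pics/w2.png',im)
np.save('w2.npy',{k:np.array(i[k]) for k in i},allow_pickle=True)
a=np.deg2rad(30);u=np.array([np.cos(a),np.sin(a),0]);v=np.array([-u[1],u[0],0]);c=np.array([.604,.340,.084])
print(proj('wrist',[c+20e-3*s*u+6e-3*q*v for s in(-1,1) for q in(-1,1)],i)*1.5625)
s=cv2.imread('pics/sock.png')[:300,:300]
b=cv2.resize(im,(800,600),interpolation=cv2.INTER_CUBIC)
w=cv2.imread('pics/w1.png')[30:75,55:105];b[:180,:200]=cv2.resize(w,(200,180),interpolation=cv2.INTER_CUBIC)
cv2.imwrite('pics/w2b.png',b)
E
```

```text
2.45 [0.6052 0.3402 0.1717] [-3.0331 -0.8182 -0.0007] [-0.7202  0.588   0.1738  1.5861 -0.1159  0.9771 -1.554 ] [-0.1309 -0.6655  0.5156]
[[414.4684 353.3236]
 [391.7064 353.2271]
 [415.4228 279.7564]
 [391.4287 279.6571]]
```

View pics/w2b.png

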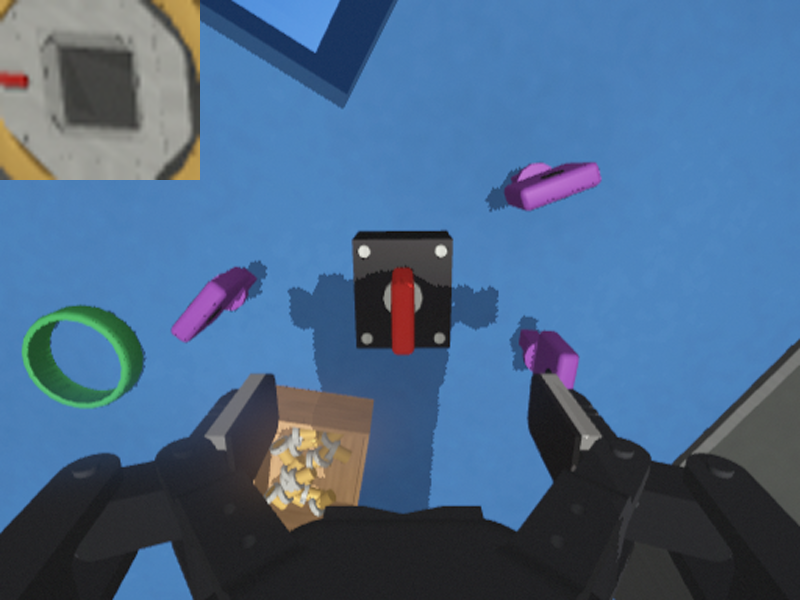

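The key lines up with the gripper: the handle is centred at (402,310) and matches the prediction. The inset shows the socket square nearly parallel to the image. Now descend with a narrowed opening, because the carton is near, then grip and lift.

{"api": "step_arm", "payload": {"grip_force": 80, "moves": [{"rx": 0,"ry": 0,"rz": 0,"dx": 0,"dy": 0,"dz": 0,"gripper": 0},{"rx": 0,"ry": 0,"rz": 0,"dx": 0,"dy": 0,"dz": 0,"gripper": 0},{"rx": 0,"ry": 0,"rz": 0,"dx": -0.5,"dy": 0,"dz": 20,"gripper": 0},{"rx": 0,"ry": 0,"rz": 0,"dx": -0.5,"dy": 0,"dz": 20,"gripper": 0},{"rx": 0,"ry": 0,"rz": 0,"dx": 0,"dy": 0,"dz": 20,"gripper": 0},{"rx": 0,"ry": 0,"rz": 0,"dx": 0,"dy": 0,"dz": 20,"gripper": 0},{"rx": 0,"ry": 0,"rz": 0,"dx": 0,"dy": 0,"dz": 12,"gripper": 0},{"rx": 0,"ry": 0,"rz": 0,"dx": 0,"dy": 0,"dz": 8,"gripper": 0},{"rx": 0,"ry": 0,"rz": 0,"dx": 0,"dy": 0,"dz": 0,"gripper": 0},{"rx": 0,"ry": 0,"rz": 0,"dx": 0,"dy": 0,"dz": 0,"gripper": -1},{"rx": 0,"ry": 0,"rz": 0,"dx": 0,"dy": 0,"dz": 0,"gripper": -1},{"rx": 0,"ry": 0,"rz": 0,"dx": 0,"dy": 0,"dz": 0,"gripper": -1},{"rx": 0,"ry": 0,"rz": 0,"dx": 0,"dy": 0,"dz": 0,"gripper": -1},{"rx": 0,"ry": 0,"rz": 0,"dx": 0,"dy": 0,"dz": 0,"gripper": -1}]}}

```text
clock: 4.25
tcp_pos: [0.6048, 0.3398, 0.0722]
orientation: [-3.034, -0.813, -0.002]
contact_force: [-0.6, 0.6, 5.5]
grip_width: 0.0109
gripper_force: 78.2
```

{"api": "step_arm", "payload": {"moves": [{"rx": 0,"ry": 0,"rz": 0,"dx": 0,"dy": 0,"dz": -6,"gripper": -1},{"rx": 0,"ry": 0,"rz": 0,"dx": 0,"dy": 0,"dz": -20,"gripper": -1},{"rx": 0,"ry": 0,"rz": 0,"dx": 0,"dy": 0,"dz": -30,"gripper": -1},{"rx": 0,"ry": 0,"rz": 0,"dx": 0,"dy": 0,"dz": -40,"gripper": -1},{"rx": 0,"ry": 0,"rz": 0,"dx": 0,"dy": 0,"dz": -40,"gripper": -1},{"rx": 0,"ry": 0,"rz": 0,"dx": 0,"dy": 0,"dz": -40,"gripper": -1},{"rx": 0,"ry": 0,"rz": 0,"dx": -20,"dy": 20,"dz": 0,"gripper": -1},{"rx": 0,"ry": 0,"rz": 0,"dx": -29,"dy": 29,"dz": 0,"gripper": -1},{"rx": 0,"ry": 0,"rz": 0,"dx": -29,"dy": 29,"dz": 0,"gripper": -1},{"rx": 0,"ry": 0,"rz": 0,"dx": -29,"dy": 29,"dz": 0,"gripper": -1},{"rx": 0,"ry": 0,"rz": 0,"dx": -29,"dy": 29,"dz": 0,"gripper": -1},{"rx": 0,"ry": 0,"rz": 0,"dx": -29,"dy": 31,"dz": 0,"gripper": -1},{"rx": 0,"ry": 0,"rz": -9,"dx": 0,"dy": 0,"dz": 0,"gripper": -1},{"rx": 0,"ry": 0,"rz": -9,"dx": 0,"dy": 0,"dz": 0,"gripper": -1},{"rx": 0,"ry": 0,"rz": -9,"dx": 0,"dy": 0,"dz": 0,"gripper": -1},{"rx": 0,"ry": 0,"rz": -9,"dx": 0,"dy": 0,"dz": 0,"gripper": -1},{"rx": 0,"ry": 0,"rz": -10,"dx": 0,"dy": 0,"dz": 0,"gripper": -1},{"rx": 0,"ry": 0,"rz": -10,"dx": 0,"dy": 0,"dz": 0,"gripper": -1},{"rx": 0,"ry": 0,"rz": 0,"dx": 0,"dy": 0,"dz": 0,"gripper": -1},{"rx": 0,"ry": 0,"rz": 0,"dx": 0,"dy": 0,"dz": 0,"gripper": -1}]}}

```text
clock: 6.75
tcp_pos: [0.5446, 0.1122, 0.2478]
orientation: [2.301, 2.138, 0.0]
contact_force: [0.7, -0.7, -0.1]
grip_width: 0.0108
gripper_force: 78.3
```

```bash
python3 - <<'E'
from h import *
np.set_printoptions(precision=4,suppress=True)
o=r.get_obs();print(o['clock'],o['tcp_pos'],o['orientation'],o['joints'],o['contact_force'],o['moment'],o['grip_width'])
i=r.camera_info('wrist');im=r.grab_frame('wrist');cv2.imwrite('pics/w3.png',im)
np.save('w3.npy',{k:np.array(i[k]) for k in i},allow_pickle=True)
R=cv2.Rodrigues(o['orientation'])[0]
X=[o['tcp_pos']+R@np.array([a,b,.064]) for a in(-.006,.006) for b in(-.006,.006)]
print('foot',np.array(X),proj('wrist',X,i))
print('sock',proj('wrist',[.545,.112,.157],i))
b=im[60:360,60:460];cv2.imwrite('pics/w3b.png',cv2.resize(b,(800,600),interpolation=cv2.INTER_CUBIC))
E
```

```text
6.75 [0.5446 0.1122 0.2478] [2.3014 2.1384 0.0002] [-0.3753  0.2868  0.0729  1.8538 -0.0245  1.0018 -0.3655] [ 0.6579 -0.6715 -0.1438] [ 0.0244  0.0096 -0.0127] 0.01076446523044345
foot [[0.5382 0.1067 0.1838]
 [0.5501 0.1058 0.1838]
 [0.539  0.1186 0.1838]
 [0.551  0.1177 0.1838]] [[252.1456 222.3711]
 [268.6646 222.3793]
 [252.0553 206.836 ]
 [268.8673 206.8441]]
sock [[260.6354 202.6151]]
```

View pics/w3b.png

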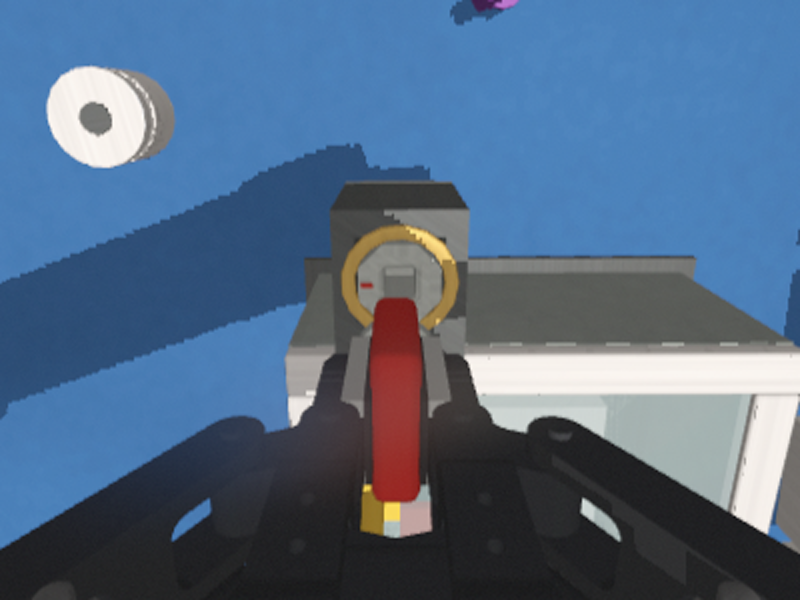

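The crop shows the key centred in the gripper at x≈397. The ring's centre is at about (400,280), with the socket in line behind the handle. Next I fit the ring and the handle numerically.

```bash
python3 - <<'E'
from h import *
np.set_printoptions(precision=4,suppress=True)
im=cv2.imread('pics/w3.png');i=np.load('w3.npy',allow_pickle=True).item();o=r.get_obs()
hsv=cv2.cvtColor(im,cv2.COLOR_BGR2HSV)
g=cv2.inRange(hsv,(12,110,90),(30,255,255));g[:165]=0;g[232:]=0;g[:,:225]=0;g[:,295:]=0
c=max(cv2.findContours(g,cv2.RETR_EXTERNAL,cv2.CHAIN_APPROX_NONE)[0],key=len)
c=c[c[:,0,1]<208];e=cv2.fitEllipse(c);print('ring',e,onz('wrist',e[0],.157,i),onz('wrist',e[0],.155,i))
for p in[(e[0][0]-e[1][0]/2,e[0][1]),(e[0][0]+e[1][0]/2,e[0][1])]:print(onz('wrist',p,.157,i))
i1=np.load('w1.npy',allow_pickle=True).item();w=cv2.imread('pics/w1.png');h1=cv2.cvtColor(w,cv2.COLOR_BGR2HSV)
g=cv2.inRange(h1,(12,110,90),(30,255,255));g[100:]=0;g[:,130:]=0
c=max(cv2.findContours(g,cv2.RETR_EXTERNAL,cv2.CHAIN_APPROX_NONE)[0],key=len);e=cv2.fitEllipse(c);print('ring1',e,onz('wrist',e[0],.157,i1))
m=cv2.inRange(hsv,(0,120,60),(8,255,255))|cv2.inRange(hsv,(172,120,60),(180,255,255))
for y in(212,220,230,250,270,290,300):
    x=np.where(m[y,235:285])[0];print(y,235+x.min() if len(x) else None,235+x.max()if len(x) else None)
R=cv2.Rodrigues(o['orientation'])[0]
P=lambda *a:proj('wrist',o['tcp_pos']+R@np.array(a),i)
for x,z in((.02,.028),(.02,-.012),(-.02,-.012)):print(x,z,P(x,-.006,z),P(x,.006,z))
E
```

```text
ring ((259.4125061035156, 197.21249389648438), (45.54808807373047, 53.57640075683594), 90.99824523925781) [0.5443 0.1167 0.157 ] [0.5443 0.116  0.155 ]
[0.526 0.118 0.157]
[0.5627 0.1153 0.157 ]
ring1 ((79.33293914794922, 50.237022399902344), (63.43866729736328, 77.65435028076172), 144.92559814453125) [0.5455 0.113  0.157 ]
212 248 267
220 247 268
230 246 269
250 245 270
270 246 269
290 246 269
300 246 269
0.02 0.028 [[250.7292 205.3382]] [[271.6317 205.3349]]
0.02 -0.012 [[248.4994 236.5622]] [[276.0964 236.5594]]
-0.02 -0.012 [[249.3281 312.7939]] [[274.4844 312.7947]]
```

```bash
python3 - <<'E'
from h import *
im=cv2.imread('pics/w3.png')[165:240,210:310];cv2.imwrite('pics/w3c.png',cv2.resize(im,(800,600),interpolation=cv2.INTER_CUBIC))
i=np.load('w3.npy',allow_pickle=True).item()
y0=.1122;X=[[.5446,y0+d,.157] for d in(-.0066,.0066,.0086,.0184,-.0184)]
print(((proj('wrist',X,i)-[210,165])*8).round())
E
```

```text
[[406. 360.]
 [396. 238.]
 [395. 219.]
 [388. 125.]
 [413. 466.]]
```

View pics/w3c.png

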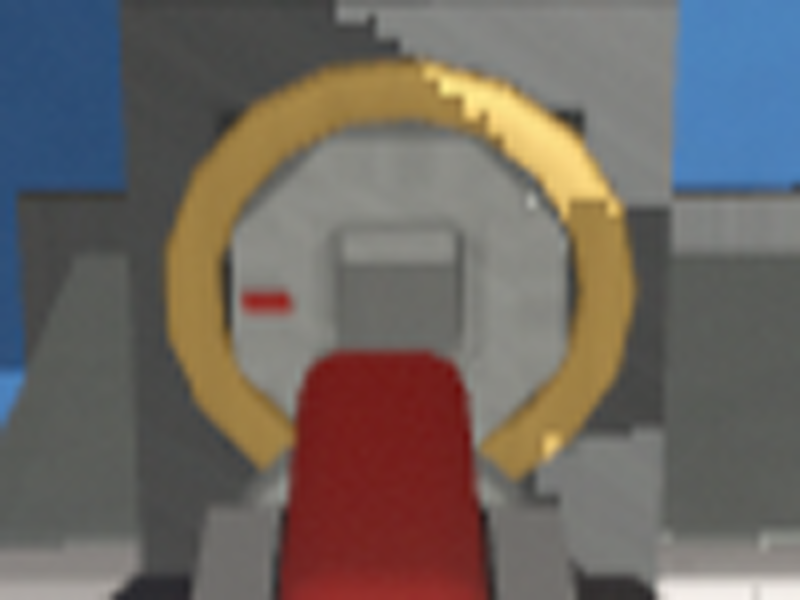

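The magnified view shows the socket centre at crop x≈400, with the key's axis at x≈385. The socket is therefore about 1.5 mm further along tool +y, and the rows agree with the TCP. I shift, descend and feel for contact.

{"api": "step_arm", "payload": {"moves": [{"rx": 0,"ry": 0,"rz": 0,"dx": 0,"dy": 1.5,"dz": 8,"gripper": -1},{"rx": 0,"ry": 0,"rz": 0,"dx": 0,"dy": 0,"dz": 10,"gripper": -1},{"rx": 0,"ry": 0,"rz": 0,"dx": 0,"dy": 0,"dz": 6,"gripper": -1},{"rx": 0,"ry": 0,"rz": 0,"dx": 0,"dy": 0,"dz": 3,"gripper": -1},{"rx": 0,"ry": 0,"rz": 0,"dx": 0,"dy": 0,"dz": 2,"gripper": -1},{"rx": 0,"ry": 0,"rz": 0,"dx": 0,"dy": 0,"dz": 1,"gripper": -1},{"rx": 0,"ry": 0,"rz": 0,"dx": 0,"dy": 0,"dz": 0,"gripper": -1}]}}

```text
clock: 7.68
tcp_pos: [0.5463, 0.1123, 0.2175]
orientation: [2.298, 2.142, 0.001]
contact_force: [-0.6, -0.6, -1.1]
grip_width: 0.0108
gripper_force: 78.3
```

{"api": "step_arm", "payload": {"moves": [{"rx": 0,"ry": 0,"rz": 0,"dx": 0,"dy": 0,"dz": 2,"gripper": -1},{"rx": 0,"ry": 0,"rz": 0,"dx": 0,"dy": 0,"dz": 2,"gripper": -1},{"rx": 0,"ry": 0,"rz": 0,"dx": 0,"dy": 0,"dz": 0,"gripper": -1}]}}

```text
clock: 8.05
tcp_pos: [0.5462, 0.1123, 0.2131]
orientation: [-2.297, -2.142, 0.0]
contact_force: [0.4, -0.1, -0.5]
grip_width: 0.0111
gripper_force: 78.3
```

Foot is 8 mm below the mouth with no force, so it is in. Push home: 22 mm remain.

{"api": "step_arm", "payload": {"moves": [{"rx": 0,"ry": 0,"rz": 0,"dx": 0,"dy": 0,"dz": 5,"gripper": -1},{"rx": 0,"ry": 0,"rz": 0,"dx": 0,"dy": 0,"dz": 5,"gripper": -1},{"rx": 0,"ry": 0,"rz": 0,"dx": 0,"dy": 0,"dz": 5,"gripper": -1},{"rx": 0,"ry": 0,"rz": 0,"dx": 0,"dy": 0,"dz": 3,"gripper": -1},{"rx": 0,"ry": 0,"rz": 0,"dx": 0,"dy": 0,"dz": 2,"gripper": -1},{"rx": 0,"ry": 0,"rz": 0,"dx": 0,"dy": 0,"dz": 1,"gripper": -1},{"rx": 0,"ry": 0,"rz": 0,"dx": 0,"dy": 0,"dz": 1,"gripper": -1},{"rx": 0,"ry": 0,"rz": 0,"dx": 0,"dy": 0,"dz": 0,"gripper": -1}]}}

```text
clock: 9.05
tcp_pos: [0.5463, 0.1123, 0.1913]
orientation: [2.298, 2.143, 0.0]
contact_force: [1.2, 0.7, -1.0]
grip_width: 0.0103
gripper_force: 78.3
```

{"api": "step_arm", "payload": {"moves": [{"rx": 0,"ry": 0,"rz": 0,"dx": 0,"dy": 0,"dz": 1,"gripper": -1},{"rx": 0,"ry": 0,"rz": 0,"dx": 0,"dy": 0,"dz": 0.5,"gripper": -1},{"rx": 0,"ry": 0,"rz": 0,"dx": 0,"dy": 0,"dz": 0,"gripper": -1}]}}

```text
clock: 9.43
tcp_pos: [0.5464, 0.1123, 0.1911]
orientation: [2.298, 2.142, 0.001]
contact_force: [-3.8, -0.7, 9.9]
grip_width: 0.0108
gripper_force: 80.0
```

Seated: 9.9 N at the expected height. Now turn clockwise.

{"api": "step_arm", "payload": {"moves": [{"rx": 0,"ry": 0,"rz": 4,"dx": 0,"dy": 0,"dz": -0.5,"gripper": -1},{"rx": 0,"ry": 0,"rz": 7,"dx": 0,"dy": 0,"dz": 0,"gripper": -1},{"rx": 0,"ry": 0,"rz": 7,"dx": 0,"dy": 0,"dz": 0,"gripper": -1},{"rx": 0,"ry": 0,"rz": 7,"dx": 0,"dy": 0,"dz": 0,"gripper": -1},{"rx": 0,"ry": 0,"rz": 7,"dx": 0,"dy": 0,"dz": 0,"gripper": -1},{"rx": 0,"ry": 0,"rz": 7,"dx": 0,"dy": 0,"dz": 0,"gripper": -1},{"rx": 0,"ry": 0,"rz": 7,"dx": 0,"dy": 0,"dz": 0,"gripper": -1},{"rx": 0,"ry": 0,"rz": 7,"dx": 0,"dy": 0,"dz": 0,"gripper": -1},{"rx": 0,"ry": 0,"rz": 7,"dx": 0,"dy": 0,"dz": 0,"gripper": -1},{"rx": 0,"ry": 0,"rz": 7,"dx": 0,"dy": 0,"dz": 0,"gripper": -1},{"rx": 0,"ry": 0,"rz": 7,"dx": 0,"dy": 0,"dz": 0,"gripper": -1},{"rx": 0,"ry": 0,"rz": 4,"dx": 0,"dy": 0,"dz": 0,"gripper": -1},{"rx": 0,"ry": 0,"rz": 2,"dx": 0,"dy": 0,"dz": 0,"gripper": -1},{"rx": 0,"ry": 0,"rz": 0,"dx": 0,"dy": 0,"dz": 0,"gripper": -1}]}}

```text
clock: 11.18
tcp_pos: [0.5465, 0.1126, 0.1912]
orientation: [-3.137, -0.164, -0.001]
contact_force: [-1.7, 1.4, 5.8]
grip_width: 0.0108
gripper_force: 79.3
```

```bash
python3 - <<'E'
from h import *
np.set_printoptions(precision=4,suppress=True)
o=r.get_obs();R=cv2.Rodrigues(o['orientation'])[0];print(o['clock'],o['tcp_pos'],np.rad2deg(np.arctan2(R[1,0],R[0,0])),o['contact_force'],o['moment'],o['joints'])
E
```

```text
11.175 [0.5465 0.1126 0.1912] 5.99098022132278 [-1.654   1.4479  5.808 ] [ 0.1612  0.4309 -0.0192] [-0.6066  0.3686  0.3662  1.9204 -0.1687  0.8811 -1.6215]
```

Turned 80° so far. Continue until the stop is felt.

{"api": "step_arm", "payload": {"moves": [{"rx": 0,"ry": 0,"rz": 2,"dx": 0,"dy": 0,"dz": 0,"gripper": -1},{"rx": 0,"ry": 0,"rz": 2,"dx": 0,"dy": 0,"dz": 0,"gripper": -1},{"rx": 0,"ry": 0,"rz": 2,"dx": 0,"dy": 0,"dz": 0,"gripper": -1},{"rx": 0,"ry": 0,"rz": 0,"dx": 0,"dy": 0,"dz": 0,"gripper": -1}]}}

```text
clock: 11.68
tcp_pos: [0.5465, 0.1126, 0.1912]
orientation: [-3.141, 0.0, -0.001]
contact_force: [-0.7, 0.8, 5.1]
grip_width: 0.0108
gripper_force: 79.3
```

```bash
cat > s.py <<'E'
from h import *
np.set_printoptions(precision=4,suppress=True)
o=r.get_obs();R=cv2.Rodrigues(o['orientation'])[0];print(o['clock'],o['tcp_pos'],np.rad2deg(np.arctan2(R[1,0],R[0,0])),o['contact_force'],o['moment'],o['joints'])
E
python3 s.py
```

```text
11.675 [0.5465 0.1126 0.1912] -0.01007086992490157 [-0.7032  0.7727  5.0958] [ 0.1597  0.4498 -0.0209] [-0.6249  0.371   0.3898  1.9216 -0.1801  0.8818 -1.7151]
```

{"api": "step_arm", "payload": {"moves": [{"rx": 0,"ry": 0,"rz": 2,"dx": 0,"dy": 0,"dz": 0,"gripper": -1},{"rx": 0,"ry": 0,"rz": 2,"dx": 0,"dy": 0,"dz": 0,"gripper": -1},{"rx": 0,"ry": 0,"rz": 2,"dx": 0,"dy": 0,"dz": 0,"gripper": -1},{"rx": 0,"ry": 0,"rz": 0,"dx": 0,"dy": 0,"dz": 0,"gripper": -1}]}}

```text
clock: 12.18
tcp_pos: [0.5465, 0.1126, 0.1912]
orientation: [-3.137, 0.162, -0.001]
contact_force: [-1.7, -0.0, 6.5]
grip_width: 0.011
gripper_force: 79.4
```

```bash
python3 s.py
```

```text
12.175 [0.5465 0.1126 0.1912] -5.9241000486002 [-1.7184 -0.0273  6.5011] [0.054  0.472  0.4107] [-0.6435  0.3736  0.4134  1.9227 -0.1913  0.8824 -1.8077]
```

The torque is 0.41 N·m against the stop, after about 92° including play. Release, rise, turn back and go above the handle.

{"api": "step_arm", "payload": {"moves": [{"rx": 0,"ry": 0,"rz": 0,"dx": 0,"dy": 0,"dz": -0.5,"gripper": 0},{"rx": 0,"ry": 0,"rz": 0,"dx": 0,"dy": 0,"dz": 0,"gripper": 0},{"rx": 0,"ry": 0,"rz": 0,"dx": 0,"dy": 0,"dz": 0,"gripper": 0},{"rx": 0,"ry": 0,"rz": 0,"dx": 0,"dy": 0,"dz": -10,"gripper": 0},{"rx": 0,"ry": 0,"rz": 0,"dx": 0,"dy": 0,"dz": -25,"gripper": 0},{"rx": 0,"ry": 0,"rz": 0,"dx": 0,"dy": 0,"dz": -30,"gripper": 0},{"rx": 0,"ry": 0,"rz": 0,"dx": 0,"dy": 0,"dz": -25,"gripper": 0},{"rx": 0,"ry": 0,"rz": -10,"dx": 0,"dy": 0,"dz": 0,"gripper": 0},{"rx": 0,"ry": 0,"rz": -10,"dx": 0,"dy": 0,"dz": 0,"gripper": 0},{"rx": 0,"ry": 0,"rz": -10,"dx": 0,"dy": 0,"dz": 0,"gripper": 0},{"rx": 0,"ry": 0,"rz": -10,"dx": 0,"dy": 0,"dz": 0,"gripper": 0},{"rx": 0,"ry": 0,"rz": -10,"dx": 0,"dy": 0,"dz": 0,"gripper": 0},{"rx": 0,"ry": 0,"rz": -10,"dx": 0,"dy": 0,"dz": 0,"gripper": 0},{"rx": 0,"ry": 0,"rz": -10,"dx": 0,"dy": 0,"dz": 0,"gripper": 0},{"rx": 0,"ry": 0,"rz": -10,"dx": 0,"dy": 0,"dz": 0,"gripper": 0},{"rx": 0,"ry": 0,"rz": -10,"dx": 0,"dy": 0,"dz": 0,"gripper": 0},{"rx": 0,"ry": 0,"rz": -2,"dx": 0,"dy": 0,"dz": 0,"gripper": 0},{"rx": 0,"ry": 0,"rz": 0,"dx": 0,"dy": 0,"dz": 0,"gripper": 0}]}}

```text
clock: 14.42
tcp_pos: [0.5464, 0.1121, 0.2812]
orientation: [2.301, 2.139, 0.001]
contact_force: [0.0, -0.7, 0.1]
grip_width: 0.0425
gripper_force: 0.0
```

{"api": "step_arm", "payload": {"moves": [{"rx": 0,"ry": 0,"rz": 0,"dx": -20,"dy": -2,"dz": 0,"gripper": 0},{"rx": 0,"ry": 0,"rz": 0,"dx": -40,"dy": -3,"dz": 0,"gripper": 0},{"rx": 0,"ry": 0,"rz": 0,"dx": -40,"dy": -4,"dz": 0,"gripper": 0},{"rx": 0,"ry": 0,"rz": 0,"dx": -40,"dy": -3,"dz": 0,"gripper": 0},{"rx": 0,"ry": 0,"rz": 0,"dx": -30,"dy": -3,"dz": 0,"gripper": 0},{"rx": 0,"ry": 0,"rz": 0,"dx": -14,"dy": 0,"dz": 0,"gripper": 0},{"rx": 0,"ry": 0,"rz": 0,"dx": 0,"dy": 0,"dz": 0,"gripper": 0},{"rx": 0,"ry": 0,"rz": 0,"dx": 0,"dy": 0,"dz": 0,"gripper": 0}]}}

```text
clock: 15.42
tcp_pos: [0.5187, -0.0689, 0.2808]
orientation: [-2.296, -2.144, -0.001]
contact_force: [0.1, 0.7, -0.2]
grip_width: 0.0427
gripper_force: 0.0
```

```bash
cat >> s.py <<'E'
i=r.camera_info('wrist');im=r.grab_frame('wrist');cv2.imwrite('pics/w4.png',im)
cv2.imwrite('pics/w4b.png',cv2.resize(im,(800,600),interpolation=cv2.INTER_CUBIC))
a=np.deg2rad(-4);Rz=lambda v:np.array([np.cos(a)*v[0]-np.sin(a)*v[1],np.sin(a)*v[0]+np.cos(a)*v[1],v[2]])+[.6035,-.0758,0]
print(proj('wrist',[Rz((-.085,y,.177)) for y in(-.06,0,.06)],i)*1.5625, proj('wrist',[o['tcp_pos']+R@[0,0,z] for z in(0,.1)],i)*1.5625)
E
python3 s.py
```

```text
15.425 [ 0.5187 -0.0689  0.2808] 86.0874525154208 [ 0.1186  0.721  -0.1563] [-0.0004  0.0031  0.0384] [-0.2317  0.1986  0.284   1.8993 -0.0643  1.0523  0.0107]
[[405.9481 406.7807]
 [406.4094 310.3311]
 [406.9439 198.5777]] [[408.9162 410.311 ]
 [406.3452 310.7189]]
```

View pics/w4b.png

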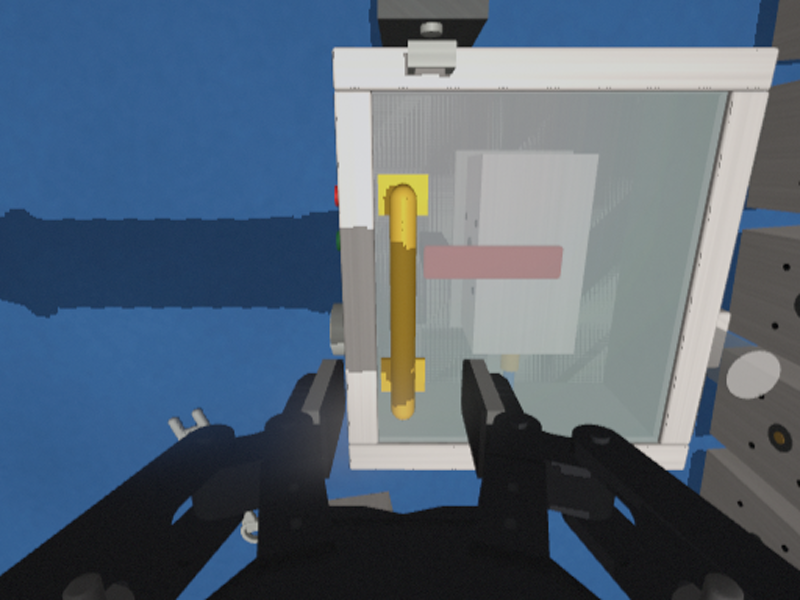

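The bar runs vertically at column 403 and is centred between the fingers; the guard's lug at (430,57) is free of the bolt. Descend and grip.

{"api": "step_arm", "payload": {"grip_force": 50, "moves": [{"rx": 0,"ry": 0,"rz": 0,"dx": 0,"dy": 0,"dz": 20,"gripper": 0},{"rx": 0,"ry": 0,"rz": 0,"dx": 0,"dy": 0,"dz": 30,"gripper": 0},{"rx": 0,"ry": 0,"rz": 0,"dx": 0,"dy": 0,"dz": 25,"gripper": 0},{"rx": 0,"ry": 0,"rz": 0,"dx": 0,"dy": 0,"dz": 16,"gripper": 0},{"rx": 0,"ry": 0,"rz": 0,"dx": 0,"dy": 0,"dz": 10,"gripper": 0},{"rx": 0,"ry": 0,"rz": 0,"dx": 0,"dy": 0,"dz": 0,"gripper": 0},{"rx": 0,"ry": 0,"rz": 0,"dx": 0,"dy": 0,"dz": 0,"gripper": -1},{"rx": 0,"ry": 0,"rz": 0,"dx": 0,"dy": 0,"dz": 0,"gripper": -1},{"rx": 0,"ry": 0,"rz": 0,"dx": 0,"dy": 0,"dz": 0,"gripper": -1},{"rx": 0,"ry": 0,"rz": 0,"dx": 0,"dy": 0,"dz": 0,"gripper": -1}]}}

```text
clock: 16.73
tcp_pos: [0.5186, -0.0703, 0.1807]
orientation: [2.298, 2.142, 0.001]
contact_force: [-2.3, 0.0, 6.3]
grip_width: 0.0125
gripper_force: 48.8
```

```bash
python3 - <<'E'
from h import *
import numpy as np
o=r.get_obs();print(o['tcp_pos'],o['contact_force'],o['grip_width'])
cv2.imwrite('pics/sd5.png',cv2.resize(r.grab_frame('side')[150:230,170:330],(800,400),interpolation=cv2.INTER_CUBIC))
t=np.deg2rad(164.8-np.arange(0,51,2.5));R=217.6
p=np.c_[R*np.cos(t),-R*np.sin(t)];print(np.diff(p,axis=0).round(1).tolist())
E
```

```text
[ 0.51855918 -0.07026629  0.18067193] [-2.31633357  0.02004936  6.30006922] 0.01249293251997315
[[2.7, -9.1], [3.1, -9.0], [3.5, -8.8], [3.9, -8.7], [4.2, -8.5], [4.6, -8.3], [5.0, -8.1], [5.3, -7.9], [5.6, -7.6], [6.0, -7.4], [6.3, -7.1], [6.6, -6.8], [6.9, -6.5], [7.2, -6.2], [7.4, -5.9], [7.7, -5.6], [7.9, -5.2], [8.1, -4.9], [8.3, -4.5], [8.5, -4.2]]
```

View pics/sd5.png

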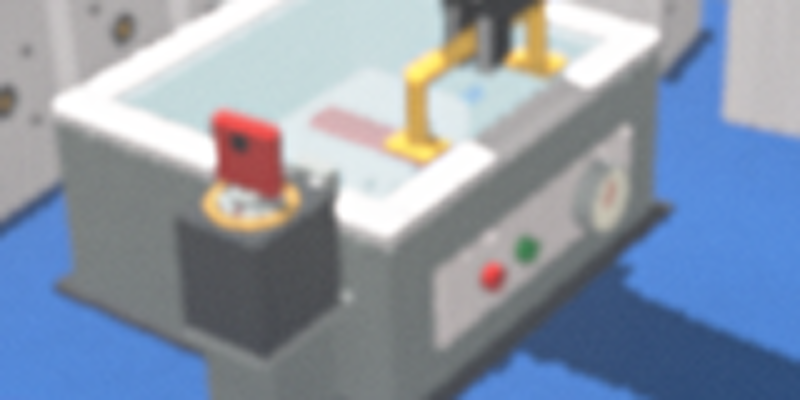

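The side view shows the red key at (248,155) seated in the lock and turned about 90°; the fingers are on the yellow bar. Start lifting gently.

{"api": "step_arm", "payload": {"moves": [{"rx": 0,"ry": 0,"rz": 0,"dx": 0,"dy": 1.3,"dz": -4.6,"gripper": -1},{"rx": 0,"ry": 0,"rz": 0,"dx": 0,"dy": 1.4,"dz": -4.5,"gripper": -1},{"rx": 0,"ry": 0,"rz": 0,"dx": 0,"dy": 0,"dz": 0,"gripper": -1}]}}

```text
clock: 17.15
tcp_pos: [0.5209, -0.0704, 0.1888]
orientation: [-2.297, -2.142, 0.001]
contact_force: [-0.5, -1.2, -5.7]
grip_width: 0.0126
gripper_force: 48.8
```

Lifting with 5.7 N, so the guard is free. Continue along the arc.

{"api": "step_arm", "payload": {"moves": [{"rx": 0,"ry": 0,"rz": 0,"dx": 0,"dy": 3.1,"dz": -9.0,"gripper": -1},{"rx": 0,"ry": 0,"rz": 0,"dx": 0,"dy": 3.5,"dz": -8.8,"gripper": -1},{"rx": 0,"ry": 0,"rz": 0,"dx": 0,"dy": 3.9,"dz": -8.7,"gripper": -1},{"rx": 0,"ry": 0,"rz": 0,"dx": 0,"dy": 4.2,"dz": -8.5,"gripper": -1},{"rx": 0,"ry": 0,"rz": 0,"dx": 0,"dy": 4.6,"dz": -8.3,"gripper": -1},{"rx": 0,"ry": 0,"rz": 0,"dx": 0,"dy": 5.0,"dz": -8.1,"gripper": -1},{"rx": 0,"ry": 0,"rz": 0,"dx": 0,"dy": 5.3,"dz": -7.9,"gripper": -1},{"rx": 0,"ry": 0,"rz": 0,"dx": 0,"dy": 5.6,"dz": -7.6,"gripper": -1},{"rx": 0,"ry": 0,"rz": 0,"dx": 0,"dy": 6.0,"dz": -7.4,"gripper": -1},{"rx": 0,"ry": 0,"rz": 0,"dx": 0,"dy": 0,"dz": 0,"gripper": -1}]}}

```text
clock: 18.4
tcp_pos: [0.5603, -0.0732, 0.2642]
orientation: [-2.295, -2.139, 0.004]
contact_force: [-12.7, 0.7, 5.5]
grip_width: 0.012
gripper_force: 48.9
```

{"api": "step_arm", "payload": {"moves": [{"rx": 0,"ry": 0,"rz": 0,"dx": 0,"dy": -1.5,"dz": -0.8,"gripper": -1},{"rx": 0,"ry": 0,"rz": 0,"dx": 0,"dy": 6.3,"dz": -7.1,"gripper": -1},{"rx": 0,"ry": 0,"rz": 0,"dx": 0,"dy": 6.6,"dz": -6.9,"gripper": -1},{"rx": 0,"ry": 0,"rz": 0,"dx": 0,"dy": 6.9,"dz": -6.6,"gripper": -1},{"rx": 0,"ry": 0,"rz": 0,"dx": 0,"dy": 7.1,"dz": -6.3,"gripper": -1},{"rx": 0,"ry": 0,"rz": 0,"dx": 0,"dy": 7.3,"dz": -6.0,"gripper": -1},{"rx": 0,"ry": 0,"rz": 0,"dx": 0,"dy": 0,"dz": 0,"gripper": -1}]}}

```text
clock: 19.27
tcp_pos: [0.5948, -0.0755, 0.2996]
orientation: [-2.297, -2.142, -0.0]
contact_force: [-12.1, 1.9, 10.2]
grip_width: 0.0119
gripper_force: 49.3
```

{"api": "step_arm", "payload": {"moves": [{"rx": 0,"ry": 0,"rz": 0,"dx": 0,"dy": -1.5,"dz": -1.5,"gripper": -1},{"rx": 0,"ry": 0,"rz": 0,"dx": 0,"dy": 8.0,"dz": -6.0,"gripper": -1},{"rx": 0,"ry": 0,"rz": 0,"dx": 0,"dy": 8.3,"dz": -5.6,"gripper": -1},{"rx": 0,"ry": 0,"rz": 0,"dx": 0,"dy": 8.5,"dz": -5.2,"gripper": -1},{"rx": 0,"ry": 0,"rz": 0,"dx": 0,"dy": 8.8,"dz": -4.8,"gripper": -1},{"rx": 0,"ry": 0,"rz": 0,"dx": 0,"dy": 9.0,"dz": -4.4,"gripper": -1},{"rx": 0,"ry": 0,"rz": 0,"dx": 0,"dy": 0,"dz": 0,"gripper": -1},{"rx": 0,"ry": 0,"rz": 0,"dx": 0,"dy": 0,"dz": 0,"gripper": -1}]}}

```text
clock: 20.27
tcp_pos: [0.6368, -0.0784, 0.3268]
orientation: [2.297, 2.142, 0.003]
contact_force: [-7.1, 2.1, 6.9]
grip_width: 0.012
gripper_force: 49.4
```

```bash
python3 - <<'E'
from h import *
np.set_printoptions(precision=4,suppress=True)
o=r.get_obs();print(o['clock'],o['tcp_pos'],o['contact_force'],o['moment'],o['joints'],o['qvel'])
a=np.deg2rad(-4);Rz=lambda v:np.array([np.cos(a)*v[0]-np.sin(a)*v[1],np.sin(a)*v[0]+np.cos(a)*v[1],v[2]])+[.6035,-.0758,0]
A=cv2.resize(r.grab_frame('side')[90:240,170:330],None,fx=2.5,fy=2.5,interpolation=cv2.INTER_CUBIC)
B=cv2.resize(r.grab_frame('scene')[130:280,135:295],None,fx=2.5,fy=2.5,interpolation=cv2.INTER_CUBIC)
for n,I,off in(('side',A,(170,90)),('scene',B,(135,130))):
  for g,c in((45,(0,0,255)),(50,(0,255,0)),(55,(255,0,0))):
    t=np.deg2rad(g);f=lambda x,z:(.125+(x*np.cos(t)+z*np.sin(t)),.12-x*np.sin(t)+z*np.cos(t))
    X=[];
    for y in(-.14,.14):
        x,z=f(-.25,.012);X.append(Rz((x,y,z)))
    p=((proj(n,X)-off)*2.5).astype(int);cv2.line(I,tuple(map(int,p[0])),tuple(map(int,p[1])),c,1)
cv2.imwrite('pics/e6.png',np.hstack([A,B]))
E
```

```text
20.275 [ 0.6368 -0.0784  0.3268] [-7.1474  2.0626  6.9356] [ 0.3624  1.8684 -0.0348] [-0.1936  0.3718  0.2978  1.5692 -0.1145  1.2159  0.055 ] [-0.0015 -0.001   0.0006  0.0039  0.0012 -0.0013 -0.0006]
```

View pics/e6.png

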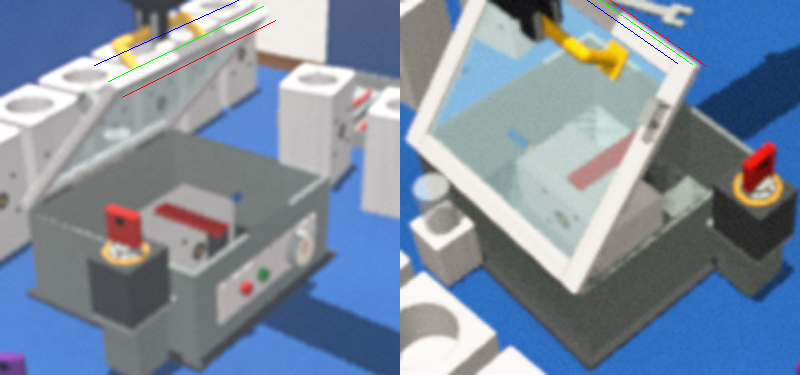

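The picture shows the guard's front edge lying on the green 50° line in the side view. From the TCP the angle works out at about 50°. The key is seated and turned in the lock, and everything is still. Handing in.

```bash
python3 -c "
from bench import r
print(r.hand_in())"
```

```text
the job is handed in; nothing more can be done
None
```

The job is handed in: the red key is pushed home in the guard lock and turned clockwise to its stop, and the arm is holding the guard steady at about 50° (from the arm's position and the side view).

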